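# Gauge a cavity depth with a flush pin

## Task

Push the manifold block fully home against the two stops of its checking fixture. Then gently press down the flush pin with the flat disc head until it lands on the floor of the cavity beneath it, leave it down there, and withdraw. Do not touch the ball-headed or the slim-headed pin, do not lift the block, and leave the ring, the gauge block, the caliper and the bottle where they are.

Things in the scene. Friction and masses are not known exactly. Their poses are not given: they have to be found in the camera images.
- fixture: checking fixture, fixed to the bench: steel base plate 176 x 196 x 12 mm with a nest for the block and a bridge across it. Origin: on the bench, straight below the middle of the bridge. x axis: along the nest, from its open end (robot side) to its stops; z up. The plate spans x -122 to +54, y -98 to +98 mm
- bridge_mid (a point): middle of the top of the aluminium bridge beam, 66 mm above the bench. The beam spans x -13 to +13, y -95 to +95 mm of the fixture, underside 52 mm above the bench, on a post at each end. It carries three gauge bushes 25 mm wide at x = 0, y = -46, 0 and +46 mm, tops 78 mm above the bench
- stops_mid (a point): point midway between the two round stop pins (80 mm apart), at x = +28 mm of the fixture, where the block's far face must come to lie; 29 mm above the bench. Nest rails along x guide the block: inner faces at y = +-61.5 mm, 14 mm above the plate, x -78 to +34 mm
- manifold: aluminium manifold block, 100 (x) x 122 (y) x 34 mm, 0.7 to 1.0 kg, loose on the plate (underside 12, top 46 mm above the bench) between the rails, 0.5 mm clear each side, axes parallel to the fixture's. Origin: centre of its underside. Slides easily. Starts 12 to 28 mm short of the stops; home, its origin is at x = -22 mm of the fixture
- middle_cavity (a point): mouth of the middle of three equal blind cavities in the block's top, 15 mm in diameter, 16 mm deep, 26 mm ahead of the block's centre; the others lie 46 mm to either side. Only when the block is home do the cavities lie under the three pins
- manifold_front (a point): centre of the block's near end face, 29 mm above the bench: the upright face to push on, towards +x of the fixture. Home, it lies at x = -72 mm of the fixture, 59 mm in front of the bridge
- disc_pin_top (a point): centre of the top of the flush pin to press: its head is a flat steel disc 25 mm in diameter and 7 mm thick. Its top starts 106 to 109 mm above the bench. It may sit in any of the three bushes
- disc_pin (a joint): how far the disc-headed pin is pushed down (m), 0 to 0.024, starts at 0 to 0.003. It slides straight down with 2 N of friction and some damping, has no spring and stays where it is left. Its 9 mm stem meets the block's top face at about 0.004; it lands on the floor of a cavity at about 0.020
- ball_pin_top (a point): top of the pin with a round ball head 17 mm in diameter, top about 117 mm above the bench; not to be touched. May sit in any of the three bushes
- ball_pin (a joint): how far the ball-headed pin is pushed down (m); starts at 0
- slim_pin_top (a point): top of the pin with a slim straight head 12 mm in diameter, top about 111 mm above the bench; not to be touched. May sit in any of the three bushes
- slim_pin (a joint): how far the slim-headed pin is pushed down (m); starts at 0
- ring_gauge: steel ring 43 mm in diameter, 14 mm high, lying right of the fixture; origin at the centre of its underside
- gauge_block: steel gauge block 35 x 25 x 10 mm, lying right of the fixture, nearer the robot; origin at the centre of its underside
- caliper: digital caliper, 234 mm long, 73 mm wide, 17 mm high, lying farther right of the fixture, beyond the ring and the gauge block; origin at the centre of its underside
- oil_bottle: white dropper bottle with a pointed cap, 34 mm in diameter, 105 mm high, standing behind the fixture; origin at the centre of its underside

How it is judged (in metres and radians):
On the way, in this order (a step that is already met when the one before it is completed fails the run):
1. the block is home against the stops (x of manifold in the frame of fixture above -0.0242 m), for 0.2 s.
2. the disc-headed pin has landed on the floor of the cavity (value of joint disc_pin above 0.0183 m), for 0.2 s.
At the end, for the whole second after the job is handed in: The block lies flat in the nest within 2 mm of its stops, the disc-headed pin is down within 1.7 mm of the cavity floor, the other two pins are still up (within 2 mm), everything is at rest (x of manifold in the frame of fixture above -0.0242 m and z of manifold in the frame of fixture below 0.015 m and value of joint disc_pin above 0.0183 m and value of joint each of ball_pin, slim_pin below 0.002 m and linear speed of manifold below 0.01 m/s); the robot touches nothing.
It fails at once if the ball-headed pin is touched or pushed (contact force between the arm and ball_pin above 1 N or value of joint ball_pin above 0.003 m).
It fails at once if the slim-headed pin is touched or pushed (contact force between the arm and slim_pin above 1 N or value of joint slim_pin above 0.003 m).
It fails at once if the disc-headed pin is pressed hard (over 35 N) (contact force between the arm and disc_pin above 35 N).
It fails at once if the block is lifted (over 6 mm) (z of manifold in the frame of fixture above 0.018 m).
It fails at once if a gauge or the bottle is moved over 15 mm (distance of any of ring_gauge, gauge_block, caliper, oil_bottle from where it was at the start of the episode above 0.015 m).
It also fails if it takes over 51 s, if anything falls off the work surface, if the arm or the gripper's body presses on something with over 40 N, if the wrist force passes 120 N, or if a joint passes its speed limit or range.

## Robot

A 6-joint arm with a two-finger parallel gripper is mounted at the origin on a cart in front of the work surface, level with it; the furniture and walls round the work are solid. World frame = base frame: x ahead of the robot, y to its left, z up, the work surface at z = 0. Lengths are in mm, angles in rad, forces in N, time in s.
With the tool pointing down it reaches from about 425 to 1125 mm from the base axis. Payload 14.9 kg.
Tool frame: the origin (TCP) lies midway between the tips of the shut fingers; the grasp point (between the pads) lies grasp_offset behind it (grasp_offset is the distance from the TCP to the grasp point, in mm); z points along the fingers, y is the line along which they close (so a half turn about z gives the same grasp; the last joint's range is limited). The gripper opens to 91 mm and grips with 3 to 60 N. Pads are 32 mm wide; open, the fingers measure 118 mm over their backs; the gripper's body (76 mm by 178 mm) begins 60 mm behind the grasp point.
Start: joints at [1.205, 0.379, 1.734, -0, 1.028, -0.033], TCP at [228.691, 661.603, 213.932] pointing down, gripper open.
Joint ranges: [-2.77, 2.77], [-0.74, 2.19], [0, 2.66], [-1.06, 4.2], [0.31, 2.87], [-3.08, 3.08]. Speed limits (rad/s): [1.89, 1.89, 2.39, 3.14, 3.14, 3.14].

## Interface

Orientations are given as a rotation vector (axis times angle).
In Python, from rig import state, capture, sign_off, grasp_offset gives the robot as it stands.
- The arm moves only by the tool send_rows, never from a script. Its argument "targets" is a list of rows, each a list of 5 numbers: the gripper's target within -1 to 1 (shut at 1, half-way at 0, fully open at -1), then the shift along the tool's x, y, z in units of 0.75 m (1.0 is 0.75 m), then the turn about the tool's z in units of 180 degrees (1.0 is 180 degrees). In form: [[claw, dx, dy, dz, roll], ...]. A call has 1 to 12 rows; each row is the pose to reach, as a shift and turn from the pose commanded when the call began, along the tool's axes at that moment, turning the shorter way round; what a row does not reach only later rows make up. A row lasts 1/10 s, in which the tool goes at most 50 mm and 8.59 degrees, less where a joint would pass 70% of its speed; a pose out of reach is approached as far as the arm can. A call with a number of a shift or a turn outside -1 to 1 is refused whole. A call with a gripper value outside its range is refused whole. The fingers move at their own pace and stop on an object; "force" is the grip in N (left out, the last holds). Time passes only in rows, so rows that repeat a pose let the fingers close. It gives the time, the measured TCP pose, the force, the opening and the grip force at its end, in the units of the state.
- state(): the state, without advancing time (a new reading comes with each control period).
- capture(name): name is "side" or "top"; returns a dict with "color" (420x560x3 uint8, red, green, blue), "z_map" (420x560 float32, mm along the optical axis (not along the pixel's ray), 0 where there is no reading), "intrinsics" (3x3 intrinsics, pixels), "rvec" (rotation vector, rad) and "tvec" (3), from world to camera coordinates, as OpenCV has them. Camera axes: x right, y down, z forward; pixel columns grow to the right and rows downward; lengths in mm; the calibration is good to about 2 mm. A picture is of the moment at which its call begins.
- sign_off(): hands the job in; it is judged then, once.
The state is a dict: "t": time; "joint_positions": joint angles; "qd": joint speeds; "tau": joint torques, N m; "tcp_pos": TCP position; "eef_rot": TCP orientation; "contact_force": force on the tool from outside, world axes, zero at the start; "torque": the same for the moment, N m; "width": opening from 0.0 (shut) to 1.0 (fully open); "grip_force": force on a finger pad.
Only numpy, scipy, OpenCV 4.12 (cv2) and the standard library are available. Lean on these libraries where they do the work, as an engineer would, in place of code of your own. Each camera call takes 0.05 s, during which the arm holds its last target. There are 200 camera calls.

## Working session

There is one attempt and no reset: what is moved stays moved. The work goes in short steps, Python scripts to look and compute and a tool call to move; the robot and the scene stay as the last step left them, time stands still between calls to the robot, and variables do not carry over. Pictures are saved under pics/ and viewed, at most 10 in all, crops included, and the job is handed in when it is done.

Besides the shell and the picture viewer there is one more tool, called after "Call:" as name(argument=value, ...), one argument or row to a line, values as JSON. send_rows: Moves the arm, as the interface text tells. Its arguments: {"type":"object","properties":{"targets":{"type":"array","items":{"type":"array","items":{"type":"number","minimum":-1,"maximum":1}}},"force":{"type":"number"}},"required":["targets"]}

```bash
mkdir -p pics
cat > h.py <<'E'
import numpy as np, cv2, pickle
from rig import state, capture, sign_off, grasp_offset
def snap(n,tag):
    c=capture(n); cv2.imwrite(f'pics/{tag}.png',cv2.cvtColor(c['color'],cv2.COLOR_RGB2BGR)); pickle.dump(c,open(f'{tag}.pkl','wb')); return c
def load(t): return pickle.load(open(t+'.pkl','rb'))
def ray(c,u,v,z):
    R=cv2.Rodrigues(np.array(c['rvec'],float))[0];t=np.array(c['tvec'],float).ravel()
    o=-R.T@t; d=R.T@np.linalg.inv(c['intrinsics'])@np.array([u,v,1.]); return o+d*(z-o[2])/d[2]
def cloud(c):
    R=cv2.Rodrigues(np.array(c['rvec'],float))[0];t=np.array(c['tvec'],float).ravel()
    z=c['z_map'].astype(float); v,u=np.indices(z.shape)
    p=np.stack([u,v,np.ones_like(z)],-1)@np.linalg.inv(c['intrinsics']).T*z[...,None]
    P=(p-t)@R; P[z==0]=np.nan; return P
E
python3 - <<'E'
from h import *
for n in('top','side'):
    c=snap(n,n+'0'); R=cv2.Rodrigues(np.array(c['rvec'],float))[0]; print(n,-R.T@np.ravel(c['tvec']),R[2])
s=state(); print(s, grasp_offset)
E
```

```text
top [372.71820992 -69.94685242 949.15858221] [ 0.20978722  0.00822982 -0.97771243]
side [549.31717509 750.9050188  418.1064877 ] [ 0.01975596 -0.93719201 -0.34825399]
{'t': 0.1, 'joint_positions': array([ 1.20471054e+00,  3.79340499e-01,  1.73469928e+00, -1.15521236e-07,
        1.02847861e+00, -3.33076573e-02]), 'qd': array([-0.00169436, -0.00110988, -0.00202488,  0.00086989, -0.00056631,
       -0.00095829]), 'tau': array([-5.70247503e-04, -7.65041614e+01, -4.35297346e+01,  6.52265106e-02,
        3.97643354e-02, -1.42877514e-05]), 'tcp_pos': array([228.55952339, 661.28040998, 213.37620715]), 'eef_rot': array([-5.20287479e-01, -3.09802358e+00,  1.42519473e-03]), 'contact_force': array([ 0.54763015, -0.1421284 , -0.14756414]), 'torque': array([ 0.05623361, -0.06469896,  0.00064998]), 'grip_force': 0.0, 'width': 1.000657184510669} 18.8
```

View pics/top0.png

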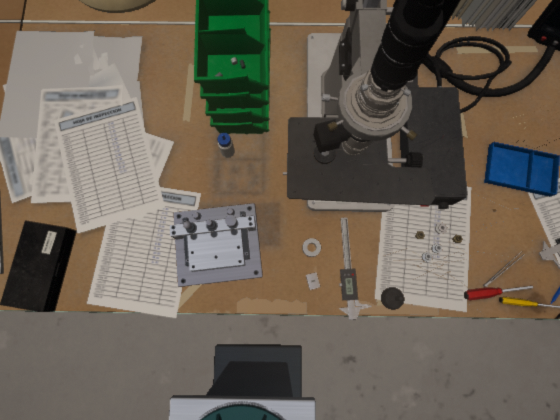

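View pics/side0.png

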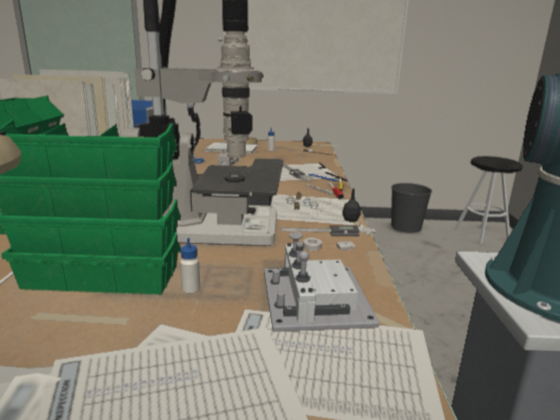

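The top view shows the fixture around (217,245), ring at (312,246), gauge block at (313,281) and bottle at (225,143). In the side view the fixture is at about (318,290), with the pins around (300,250). I'll enlarge both.

Run:
```python
from h import *
a=cv2.imread('pics/top0.png')[195:290,165:270]; b=cv2.imread('pics/side0.png')[222:330,255:380]
a=cv2.resize(a,None,fx=4.5,fy=4.5,interpolation=2)[:,:390+82][:, :]; b=cv2.resize(b,None,fx=4.5,fy=4.5,interpolation=2)
cv2.imwrite('pics/ta.png',a); cv2.imwrite('pics/sb.png',b)
c=load('top0'); P=cloud(c)
for u,v in [(217,255),(217,226),(190,270),(250,270)]: print(u,v,np.round(P[v,u]))
m=(P[...,0]>350)&(P[...,0]<750)&(P[...,1]>-50)&(P[...,1]<250)
for zl,zh in((8,16),(42,50),(62,70),(74,82),(98,125)):
    k=m&(P[...,2]>zl)&(P[...,2]<zh); q=P[k]; print(zl,len(q),np.round(np.nanpercentile(q,[1,50,99],axis=0),0).tolist() if len(q) else '')
    if zl==98:
        n,l,st,ce=cv2.connectedComponentsWithStats(k.astype(np.uint8))
        for i in range(1,n): print(ce[i].round(1),st[i][4],P[l==i].mean(0).round(1),P[l==i][:,2].max().round(1))
    if zl in(8,42,62):
        n,l,st,ce=cv2.connectedComponentsWithStats(k.astype(np.uint8)); i=1+st[1:,4].argmax()
        print(cv2.minAreaRect(P[l==i][:,:2].astype(np.float32)))
```

```text
217 255 [458.  62.  48.]
217 226 [520.  62.  69.]
190 270 [424. 120.  48.]
250 270 [428. -11.  14.]
8 2973 [[395.0, -33.0, 9.0], [474.0, 81.0, 13.0], [742.0, 241.0, 16.0]]
((489.51348876953125, 69.35554504394531), (178.295166015625, 196.1826171875), 7.326467037200928)
42 1808 [[429.0, 6.0, 43.0], [469.0, 66.0, 47.0], [548.0, 129.0, 50.0]]
((471.066650390625, 66.85835266113281), (80.31710815429688, 122.22738647460938), 7.351168632507324)
62 652 [[499.0, -20.0, 63.0], [521.0, 62.0, 67.0], [717.0, 165.0, 70.0]]
((522.1607055664062, 72.82954406738281), (26.743576049804688, 188.40078735351562), 7.227530002593994)
74 79 [[507.0, 22.0, 74.0], [518.0, 75.0, 78.0], [720.0, 160.0, 82.0]]
98 198 [[508.0, 16.0, 102.0], [523.0, 38.0, 110.0], [720.0, 124.0, 119.0]]
[222.8 135.4] 8 [720.3  52.9 103.1] 105.5
[230.4 219.8] 103 [527.7  27.8 108.6] 112.0
[209.1 222.3] 36 [521.1  72.6 110.9] 115.9
[186.8 224.3] 51 [515.4 118.3 115.9] 120.7
```

View pics/ta.png

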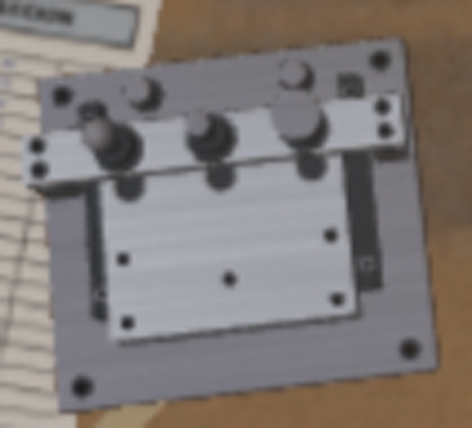

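View pics/sb.png

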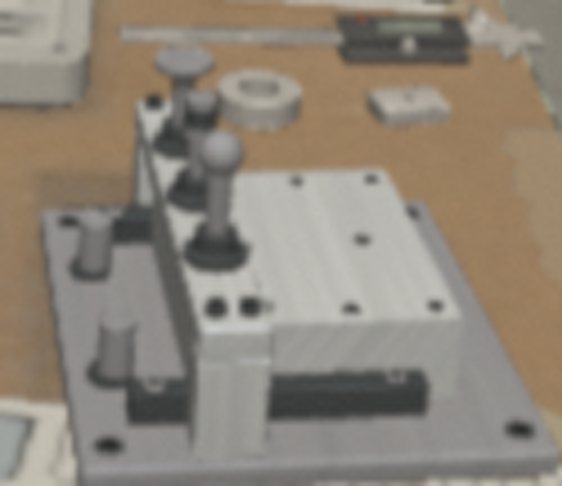

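The disc pin is at the right (fixture y=-46, world about (528,27)), the slim pin is in the middle and the ball pin is at the left. Fixture yaw is about 7.4°, its origin about (522,73), and the block is about 19.5 mm short. The spacings and heights match the given sizes. The push start is close to the minimum reach, so I'll approach and test it.

Call:
send_rows(
  targets=[
    [1,-0.04,-0.055,0.01,-0.01],
    [1,-0.09,-0.12,0.02,-0.03],
    [1,-0.14,-0.18,0.03,-0.05],
    [1,-0.18,-0.24,0.035,-0.07],
    [1,-0.22,-0.3,0.04,-0.1],
    [1,-0.27,-0.36,0.05,-0.12],
    [1,-0.31,-0.42,0.055,-0.147],
    [1,-0.36,-0.48,0.06,-0.147],
    [1,-0.4,-0.54,0.07,-0.147],
    [1,-0.45,-0.6,0.075,-0.147],
    [1,-0.49,-0.655,0.085,-0.147],
    [1,-0.504,-0.675,0.085,-0.147],
  ],
  force=20,
)

```text
t: 1.3
tcp_pos: [410.1, 91.2, 153.2]
eef_rot: [-0.203, 3.135, 0.0]
contact_force: [1.1, 0.7, 1.2]
width: 0.008
grip_force: 0.0
```

```bash
cat >> h.py <<'E'
from scipy.spatial.transform import Rotation as Ro
YAW=np.radians(7.35); O=np.array([522.3,73.0]); FX=np.array([np.cos(YAW),np.sin(YAW)]); FY=np.array([-FX[1],FX[0]])
def show(fx=None,fy=None,z=None):
    s=state(); R=Ro.from_rotvec(s['eef_rot']); M=R.as_matrix(); p=s['tcp_pos']
    d=p[:2]-O; a=np.degrees(np.arctan2(M[1,0],M[0,0]))
    print('t',s['t'],'p',p.round(1),'fix',(d@FX).round(1),(d@FY).round(1),'xang',a.round(2),'tz',M[:,2].round(3),'F',s['contact_force'].round(1),'w',s['width'],'q',s['joint_positions'].round(2))
    if fx is not None:
        w=np.r_[O+fx*FX+fy*FY,z]; print('target',w.round(1),'r',np.hypot(*w[:2]).round(1),'shift units',(M.T@(w-p)/750).round(4))
E
python3 -c "
from h import *
show(-113,0,60)"
```

```text
t 1.3 p [410.1  91.2 153.2] fix -109.0 32.4 xang -172.6 tz [ 0.  0. -1.] F [1.1 0.7 1.2] w 0.008182963797243441 q [ 0.16  0.02  2.31 -0.    0.81 -1.54]
target [410.2  58.5  60. ] r 414.4 shift units [ 0.0055 -0.0433  0.1243]
```

Call:
send_rows(
  targets=[
    [1,0,0,0,0],
    [1,0,0,0,0],
    [1,0,0,0,0],
  ],
)

```text
t: 1.6
tcp_pos: [409.7, 93.9, 153.3]
eef_rot: [0.203, -3.135, -0.0]
contact_force: [0.4, 0.1, 0.7]
width: 0.003
grip_force: 0.0
```

```bash
python3 -c "
from h import *
show(-116,0,55)"
```

```text
t 1.6 p [409.7  93.9 153.3] fix -109.0 35.2 xang -172.57 tz [-0.  0. -1.] F [0.4 0.1 0.7] w 0.0031942098753281922 q [ 0.17  0.02  2.31  0.    0.81 -1.53]
target [407.3  58.2  55. ] r 411.4 shift units [ 0.0094 -0.0469  0.131 ]
```

Call:
send_rows(
  targets=[
    [1,0.009,-0.047,0,0],
    [1,0.009,-0.047,0.04,0],
    [1,0.009,-0.047,0.08,0],
    [1,0.009,-0.047,0.11,0],
    [1,0.009,-0.047,0.131,0],
    [1,0.009,-0.047,0.131,0],
    [1,0.009,-0.047,0.131,0],
  ],
)

```text
t: 2.3
tcp_pos: [407.7, 58.4, 55.3]
eef_rot: [0.206, -3.134, -0.0]
contact_force: [-0.2, 0.2, 0.5]
width: 0.006
grip_force: 0.0
```

```bash
python3 -c "
from h import *
snap('side','s1')
show(-116,0,25)
a=cv2.imread('pics/s1.png')[180:340,230:410]; cv2.imwrite('pics/s1c.png',cv2.resize(a,None,fx=3.3,fy=3.3,interpolation=2))"
```

```text
t 2.35 p [408.1  58.2  55.7] fix -115.1 -0.1 xang -172.52 tz [ 0.001  0.    -1.   ] F [-0.5 -0.1  0.2] w 0.006104365075962611 q [ 0.09  0.22  2.35  0.    0.57 -1.62]
target [407.3  58.2  25. ] r 411.4 shift units [0.0012 0.0001 0.041 ]
```

View pics/s1c.png

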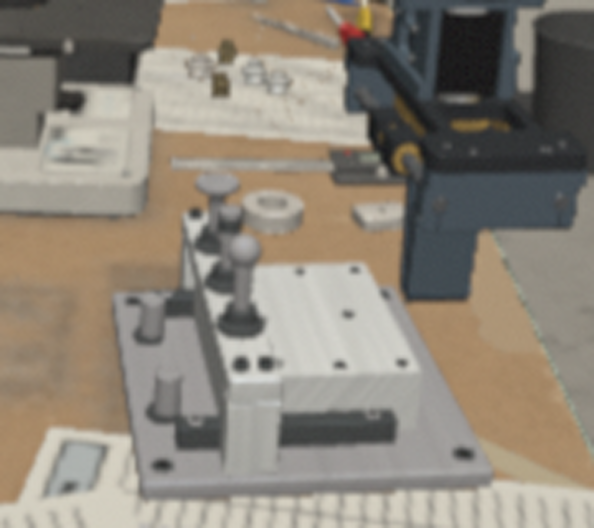

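The shut fingers (crop 440,250) hang clear in front of the block's near edge (crop 415,370). I'll descend, then push.

Call:
send_rows(
  targets=[
    [1,0,0,0.015,0],
    [1,0,0,0.03,0],
    [1,0,0,0.038,0],
    [1,0,0,0.038,0],
    [1,-0.007,0,0.038,0],
    [1,-0.014,0,0.038,0],
    [1,-0.019,0,0.038,0],
    [1,-0.024,0,0.038,0],
    [1,-0.027,0,0.038,0],
    [1,-0.027,0,0.038,0],
  ],
)

```text
t: 3.35
tcp_pos: [428.5, 60.0, 26.7]
eef_rot: [-0.203, 3.134, 0.0]
contact_force: [-0.3, 0.4, 0.3]
width: 0.002
grip_force: 0.1
```

```bash
cat >> h.py <<'E'
def front(tag):
    c=snap('top',tag); P=cloud(c); d=P[...,:2]-O; x=d@FX; y=d@FY
    k=(P[...,2]>42)&(P[...,2]<51)&(abs(y)<55)&(abs(y)>20)&(x<-16)&(x>-110)
    n,l,st,ce=cv2.connectedComponentsWithStats(k.astype(np.uint8))
    for s in(-1,1): q=x[k&(s*y>0)]; print('front x',s,np.percentile(q,[0,1,5]).round(1),q.max().round(1),len(q))
E
python3 -c "
from h import *
show(-85,0,27); front('t2')"
```

```text
t 3.35 p [428.5  60.   26.7] fix -94.7 -0.8 xang -172.61 tz [ 0.001  0.    -1.   ] F [-0.3  0.4  0.3] w 0.0019811386309529903 q [ 0.09  0.32  2.31 -0.    0.51 -1.61]
target [438.   62.1  27. ] r 442.4 shift units [-0.0129  0.0011 -0.0004]
front x -1 [-50.1 -50.  -47.9] -17.1 63Traceback (most recent call last):
  File "<string>", line 3, in <module>
    show(-85,0,27); front('t2')
                    ~~~~~^^^^^^
  File "h.py", line 26, in front
    for s in(-1,1): q=x[k&(s*y>0)]; print('front x',s,np.percentile(q,[0,1,5]).round(1),q.max().round(1),len(q))
                                                      ~~~~~~~~~~~~~^^^^^^^^^^^
    return _quantile_unchecked(
        a, q, axis, out, overwrite_input, method, keepdims, weights)
    return _ureduce(a,
                    func=_quantile_ureduce_func,
    ...<5 lines>...
                    overwrite_input=overwrite_input,
                    method=method)
    r = func(a, **kwargs)
    result = _quantile(arr,
                       quantiles=q,
    ...<2 lines>...
                       out=out,
                       weights=wgt)
    slices_having_nans = np.isnan(arr[-1, ...])
                                  ~~~^^^^^^^^^
IndexError: index -1 is out of bounds for axis 0 with size 0
```

Call:
send_rows(
  targets=[
    [1,-0.001,0,0,0],
    [1,-0.002,0,0,0],
    [1,-0.003,0,0,0],
    [1,-0.004,0,0,0],
    [1,-0.005,0,0,0],
    [1,-0.006,0,0,0],
    [1,-0.006,0,0,0],
  ],
)

```text
t: 4.1
tcp_pos: [432.6, 60.6, 26.5]
eef_rot: [-0.203, 3.135, 0.0]
contact_force: [-2.0, 0.2, -0.3]
width: 0.005
grip_force: 0.9
```

```bash
python3 -c "
from h import *
show()
snap('side','s3')
a=cv2.imread('pics/s3.png')[180:340,230:410]; cv2.imwrite('pics/s3c.png',cv2.resize(a,None,fx=3.3,fy=3.3,interpolation=2))"
```

```text
t 4.1 p [432.6  60.6  26.5] fix -90.6 -0.8 xang -172.61 tz [ 0.  0. -1.] F [-2.   0.2 -0.3] w 0.004605919053040972 q [ 0.09  0.32  2.3  -0.    0.52 -1.61]
```

View pics/s3c.png

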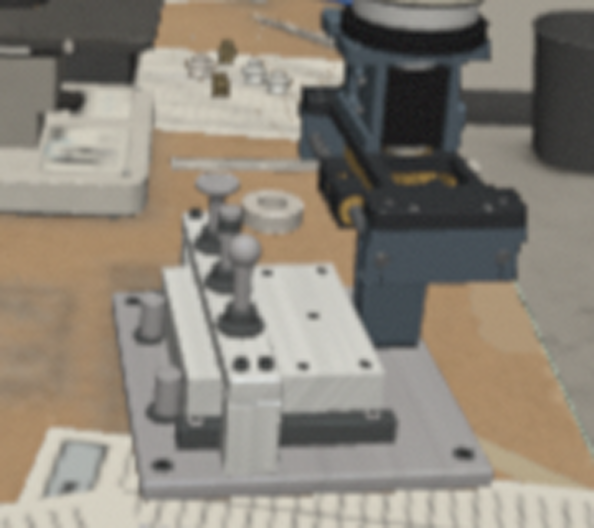

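The block has moved with the fingers, and its far edge (crop 165,270–190,400) is almost at the stop pins (150,320 and 168,395). I'll keep going gently until the force rises.

Call:
send_rows(
  targets=[
    [1,-0.001,0,0,0],
    [1,-0.002,0,0,0],
    [1,-0.003,0,0,0],
    [1,-0.003,0,0,0],
  ],
)

```text
t: 4.55
tcp_pos: [433.0, 60.7, 26.2]
eef_rot: [0.202, -3.132, 0.0]
contact_force: [-9.0, -1.3, 5.2]
width: 0.002
grip_force: 5.1
```

```bash
python3 -c "
from h import *
show()"
```

```text
t 4.55 p [433.   60.7  26.2] fix -90.1 -0.8 xang -172.61 tz [-0.003 -0.    -1.   ] F [-9.  -1.3  5.2] w 0.0023234854973764097 q [ 0.09  0.32  2.3  -0.    0.52 -1.61]
```

Call:
send_rows(
  targets=[
    [1,-0.001,0,0,0],
    [1,-0.002,0,0,0],
    [1,-0.003,0,0,0],
    [1,-0.003,0,0,0],
    [1,-0.003,0,0,0],
  ],
)

```text
t: 5.05
tcp_pos: [433.0, 60.8, 25.7]
eef_rot: [0.202, -3.128, 0.0]
contact_force: [-19.7, -3.7, 10.1]
width: 0.003
grip_force: 9.7
```

```bash
python3 -c "
from h import *
show()"
```

```text
t 5.05 p [433.   60.8  25.7] fix -90.1 -0.7 xang -172.6 tz [-0.007 -0.001 -1.   ] F [-19.7  -3.7  10.1] w 0.0031577794527809615 q [ 0.09  0.33  2.3  -0.    0.52 -1.61]
```

It stops hard at the stops. I'll withdraw, rise, and verify from above.

Call:
send_rows(
  targets=[
    [1,0.006,0,0,0],
    [1,0.015,0,0,0],
    [1,0.024,0,0,0],
    [1,0.024,0,-0.02,0],
    [1,0.024,0,-0.08,0],
    [1,0.02,0,-0.14,0],
    [1,0.02,0.0,-0.18,0],
    [1,0.02,0.06,-0.18,0],
    [1,0.02,0.12,-0.18,0],
    [1,0.02,0.18,-0.18,0],
    [1,0.02,0.2,-0.18,0],
    [1,0.02,0.2,-0.18,0],
  ],
)

```text
t: 6.25
tcp_pos: [402.3, 209.5, 161.7]
eef_rot: [-0.207, 3.134, 0.001]
contact_force: [-0.2, -0.1, -0.3]
width: 0.004
grip_force: 0.0
```

```bash
python3 -c "
from h import *
front('t4')
c=load('t4'); P=cloud(c); d=P[...,:2]-O;x=d@FX;y=d@FY;z=P[...,2]
for n,a in(('disc',-46),('slim',0),('ball',46)):
    k=(abs(x)<18)&(abs(y-a)<18)&(z>98); q=P[k]; print(n,x[k].mean().round(1),y[k].mean().round(1),q.mean(0).round(1),q[:,2].max().round(1),k.sum(), 'px',np.argwhere(k).mean(0).round(1))
# disc by brightness contour -> ray at z=107.5
k=((abs(x)<20)&(abs(y+46)<20)&(z>100)).astype(np.uint8); cs,_=cv2.findContours(k,0,2); (u,v),r=cv2.minEnclosingCircle(max(cs,key=cv2.contourArea)); print(u,v,r,ray(c,u,v,107.5).round(1))
for a in(-30,30,0):
    k=(abs(x)<9)&(abs(y-a)<6)&(z>60)&(z<72); print('bridge z',z[k].mean())
show(0,-46,120)"
```

```text
front x -1 [-72.1 -71.8 -69.6] -16.1 379
front x 1 [-72.1 -71.8 -69.8] -16.1 378
disc -0.5 -45.5 [527.6  27.8 108.5] 112.3 104 px [219.8 230.4]
slim -1.2 -0.2 [521.2  72.6 110.7] 115.4 36 px [222.3 209.1]
ball -1.1 45.9 [515.4 118.4 115.7] 120.4 51 px [224.3 186.8]
230.5 219.5 5.700977325439453 [528.5  27.9 107.5]
bridge z 67.36035235953544
bridge z 67.17553436080897
bridge z 70.69122586852623
t 6.3 p [402.4 208.4 161.6] fix -101.6 149.6 xang -172.49 tz [ 0.  0. -1.] F [-0.  -0.9  0.5] w 0.006690992536194006 q [ 0.43  0.06  2.25 -0.    0.83 -1.28]
target [528.2  27.4 120. ] r 528.9 shift units [-0.1347 -0.2612  0.0554]
```

The block is home (front at x=-72.0 on both sides) and the disc pin is confirmed at (528, 27.6). Moving above it.

Call:
send_rows(
  targets=[
    [1,-0.02,-0.04,0,0],
    [1,-0.05,-0.09,0,0],
    [1,-0.08,-0.15,0,0],
    [1,-0.11,-0.2,0,0],
    [1,-0.13,-0.245,0,0],
    [1,-0.135,-0.261,0,0],
    [1,-0.135,-0.261,0,0],
    [1,-0.135,-0.261,0.03,0],
    [1,-0.135,-0.261,0.056,0],
    [1,-0.135,-0.261,0.056,0],
    [1,-0.135,-0.261,0.056,0],
  ],
)

```text
t: 7.4
tcp_pos: [527.6, 27.3, 119.8]
eef_rot: [0.203, -3.134, -0.0]
contact_force: [-0.3, 0.8, -0.3]
width: 0.009
grip_force: 0.0
```

```bash
python3 -c "
from h import *
show(0,-46.3,112)
snap('side','s5')
a=cv2.imread('pics/s5.png')[150:310,230:410]; cv2.imwrite('pics/s5c.png',cv2.resize(a,None,fx=3.3,fy=3.3,interpolation=2))"
```

```text
t 7.4 p [527.6  27.3 119.8] fix -0.6 -46.0 xang -172.58 tz [-0.001 -0.    -1.   ] F [-0.3  0.8 -0.3] w 0.008611133890712181 q [ 0.01  0.25  2.12 -0.    0.77 -1.69]
target [528.2  27.1 112. ] r 528.9 shift units [-0.0008 -0.0004  0.0104]
```

View pics/s5c.png

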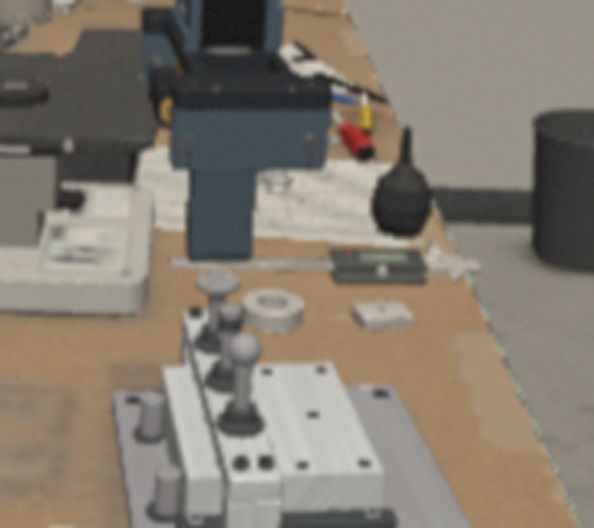

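The finger tips (crop 220,255) are centred just above the disc (217,280) and clear of the other pins. Descending slowly.

Call:
send_rows(
  targets=[
    [1,0,0,0.004,0],
    [1,0,0,0.008,0],
    [1,0,0,0.01,0],
    [1,0,0,0.012,0],
    [1,0,0,0.014,0],
    [1,0,0,0.016,0],
    [1,0,0,0.018,0],
    [1,0,0,0.02,0],
    [1,0,0,0.021,0],
    [1,0,0,0.022,0],
    [1,0,0,0.022,0],
    [1,0,0,0.022,0],
  ],
)

```text
t: 8.65
tcp_pos: [528.2, 26.9, 103.0]
eef_rot: [0.202, -3.135, -0.0]
contact_force: [-0.7, 0.0, 0.2]
width: 0.004
grip_force: 0.0
```

```bash
python3 -c "
from h import *
show()"
```

```text
t 8.65 p [528.2  26.9 103. ] fix -0.0 -46.5 xang -172.61 tz [-0.  0. -1.] F [-0.7  0.   0.2] w 0.004097263656554675 q [ 0.01  0.28  2.12  0.    0.74 -1.69]
```

Call:
send_rows(
  targets=[
    [1,0,0,0.001,0],
    [1,0,0,0.002,0],
    [1,0,0,0.003,0],
    [1,0,0,0.004,0],
    [1,0,0,0.005,0],
    [1,0,0,0.006,0],
    [1,0,0,0.007,0],
    [1,0,0,0.008,0],
    [1,0,0,0.009,0],
    [1,0,0,0.01,0],
    [1,0,0,0.011,0],
    [1,0,0,0.012,0],
  ],
)

```text
t: 9.85
tcp_pos: [528.3, 26.9, 94.0]
eef_rot: [-0.203, 3.135, -0.0]
contact_force: [1.0, -0.1, 2.7]
width: 0.007
grip_force: 1.4
```

```bash
python3 -c "
from h import *
show()"
```

```text
t 9.85 p [528.3  26.9  94. ] fix 0.1 -46.5 xang -172.61 tz [ 0. -0. -1.] F [ 1.  -0.1  2.7] w 0.0069708059987326045 q [ 0.01  0.3   2.12 -0.    0.72 -1.69]
```

Pushing at about 2.7 N, so the pin is inside the cavity. On to the floor in small steps.

Call:
send_rows(
  targets=[
    [1,0,0,0.001,0],
    [1,0,0,0.002,0],
    [1,0,0,0.003,0],
    [1,0,0,0.004,0],
    [1,0,0,0.005,0],
    [1,0,0,0.005,0],
    [1,0,0,0.005,0],
  ],
)

```text
t: 10.55
tcp_pos: [528.0, 26.9, 90.2]
eef_rot: [0.203, -3.135, 0.0]
contact_force: [0.4, -0.2, -0.4]
width: 0.004
grip_force: 0.5
```

```bash
python3 -c "
from h import *
show()"
```

```text
t 10.55 p [528.   26.9  90.2] fix -0.2 -46.5 xang -172.61 tz [-0. -0. -1.] F [ 0.4 -0.2 -0.4] w 0.004491446944170439 q [ 0.01  0.31  2.13 -0.    0.71 -1.69]
```

Call:
send_rows(
  targets=[
    [1,0,0,0.0007,0],
    [1,0,0,0.0014,0],
    [1,0,0,0.002,0],
    [1,0,0,0.0026,0],
    [1,0,0,0.0026,0],
  ],
)

```text
t: 11.05
tcp_pos: [528.2, 26.9, 88.8]
eef_rot: [0.202, -3.135, -0.0]
contact_force: [-3.8, -0.8, 13.3]
width: 0.007
grip_force: 6.6
```

```bash
python3 -c "
from h import *
show()"
```

```text
t 11.05 p [528.2  26.9  88.8] fix -0.1 -46.5 xang -172.61 tz [-0. -0. -1.] F [-3.8 -0.8 13.3] w 0.007140854156945764 q [ 0.01  0.31  2.13 -0.    0.71 -1.69]
```

It landed at 88.8 mm with 13 N, as expected. Hold briefly, then withdraw straight up.

Call:
send_rows(
  targets=[
    [1,0,0,0,0],
    [1,0,0,0,0],
    [1,0,0,-0.003,0],
    [1,0,0,-0.01,0],
    [1,0,0,-0.04,0],
    [1,0,0,-0.09,0],
    [1,0,0,-0.14,0],
    [1,0.06,0,-0.14,0],
    [1,0.12,0.05,-0.14,0],
    [1,0.13,0.11,-0.14,0],
    [1,0.13,0.17,-0.14,0],
    [1,0.13,0.23,-0.14,0],
  ],
)

```text
t: 12.25
tcp_pos: [408.4, 186.9, 193.9]
eef_rot: [-0.202, 3.134, 0.0]
contact_force: [1.2, -0.6, -0.8]
width: 0.006
grip_force: 0.0
```

Call:
send_rows(
  targets=[
    [1,0,0.04,0,0],
    [1,0,0.04,0,0],
    [1,0,0.04,0,0],
  ],
)

```text
t: 12.55
tcp_pos: [405.1, 215.3, 193.3]
eef_rot: [0.205, -3.134, 0.0]
contact_force: [-0.4, -0.1, 0.4]
width: 0.003
grip_force: 0.0
```

```bash
python3 -c "
from h import *
front('t6')
c=load('t6'); P=cloud(c); d=P[...,:2]-O;x=d@FX;y=d@FY;z=P[...,2]; z0=cloud(load('t4'))[...,2]
for n,a in(('disc',-46),('slim',0),('ball',46)):
    k=(abs(x)<18)&(abs(y-a)<18)&(z>84); print(n,np.percentile(z[k],[50,95,100]).round(1),k.sum())
print(np.nanmedian(z[219:222,230:233]),np.nanmedian(z0[219:222,229:232])); show()"
```

```text
front x -1 [-72.9 -72.4 -70.1] -16.4 386
front x 1 [-72.3 -72.  -69.6] -16.0 387
disc [90.1 92.4 93.5] 100
slim [111.3 115.5 116.4] 37
ball [116.  119.7 121.6] 57
91.66502803360629 109.09781227061777
t 12.6 p [405.3 214.7 193.3] fix -97.9 155.5 xang -172.58 tz [-0. -0. -1.] F [-0.3 -0.4  2. ] w 0.0028368016662723913 q [ 0.44  0.02  2.22 -0.    0.9  -1.26]
```

```bash
python3 -c "
from h import *
print(sign_off())"
```

```text
the job is handed in; nothing more can be done
None
```

I handed the job in at 12.6 s with the block home against its stops and the disc-headed pin down on the cavity floor. The last picture shows the other two pins still up, the arm is withdrawn clear, and I have not seen the judge's verdict.

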